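Seat a lamp-socket cap in a handmade lamp's recess by feel

ROBOT

A 7-joint arm with a two-finger parallel gripper is mounted at the origin on the work surface. World frame = base frame: x ahead of the robot, y to its left, z up, the work surface at z = 0. Lengths are in m, angles in rad, forces in N, time in s.
With the tool pointing down it reaches from about 0.4 to 0.85 m from the base axis. Payload 10.4 kg.
Tool frame: the origin (TCP) lies midway between the tips of the shut fingers; the grasp point (between the pads) lies 19 mm behind it (manip.hold_point_z is the distance from the TCP to the grasp point, in m); z points along the fingers, y is the line along which they close (so a half turn about z gives the same grasp; the last joint's range is limited). The gripper opens to 85 mm and grips with 20 to 120 N. Pads are 22 mm wide; open, the fingers measure 114 mm over their backs; the gripper's body (76 mm by 85 mm) begins 54 mm behind the grasp point. The pads swing forward as they close: fully open they stand 13 mm farther back than shut.
Start: joints at [-1.198, 0.332, -0.065, 1.46, 0.022, 1.35, -0.088], TCP at [0.241, 0.577, 0.231] pointing down, gripper open.
Joint ranges: [-2.6, 2.6], [-0.5, 2.12], [-1.47, 1.34], [0.16, 2.42], [-1.27, 4.41], [0.06, 2.06], [-2.6, 2.6]. Speed limits (rad/s): [2.22, 2.22, 2.79, 2.79, 3.14, 3.14, 3.14].

INTERFACE

Orientations are given as a unit quaternion [x, y, z, w].
In Python, from workcell import manip, eyes, job gives the robot as it stands.
- The arm moves only by the shell command python3 -m crank 'ROWS' [FORCE]. ROWS is JSON, a list that holds one entry, the list of rows, each a list of 7 numbers: the finger opening in cm, from 0 to 8.54, then the shift along the world's x, y, z in cm, then the turn, a rotation vector about the world's x, y, z in degrees. In form: [[[hand, x, y, z, ax, ay, az], ...]]. A call has 1 to 20 rows; each row shifts and turns the commanded pose from where the row before left it; what a row does not reach is not made up. A row lasts 1/8 s, in which the tool goes at most 62.5 mm and 10.7 degrees, less where a joint would pass 70% of its speed; a pose out of reach is approached as far as the arm can. A call with a gripper value outside its range is refused whole. The fingers move at their own pace and stop on an object; FORCE is the grip in N (left out, the last holds). Time passes only in rows, so rows that do not move let the fingers close. It gives the time, the measured TCP pose, the force, the opening and the grip force at its end, in the units of the state.
- manip.get_obs(): the state, without advancing time (a new reading comes with each control period).
- eyes.camera(name): name is "scene" or "top" or "wrist"; returns (picture, depth): 480x640x3 uint8, red, green, blue; 480x640 float32, m along the optical axis (not along the pixel's ray), 0 where there is no reading.
- eyes.camera_params(name): a dict with "fx", "fy", "cx", "cy" (pixels), "dist" ([k1, k2, p1, p2, k3] as OpenCV has them; the pictures are not rectified), "world_from_camera" (4x4, takes a point from camera to world coordinates); the wrist camera has in their place "hand_eye" (4x4, takes a point from camera to tool coordinates, whose origin is the TCP and whose axes are the flange's). Camera axes: x right, y down, z forward; pixel columns grow to the right and rows downward; lengths in m; the calibration is good to about 2 mm. A picture is of the moment at which its call begins: read the wrist's pose just before it. camera_params takes no time and is no camera call.
- job.hand_in(): hands the job in; it is judged then, once.
The state is a dict: "clock": time; "joint_pos": joint angles; "joint_velocities": joint speeds; "tau": joint torques, N m; "position": TCP position; "ee_rot": TCP orientation; "ft_force": force on the tool from outside, world axes, zero at the start; "torque": the same for the moment, N m; "grip_width": opening from 0.0 (shut) to 1.0 (fully open); "grasp_force": force on a finger pad.
Only numpy, scipy, OpenCV 4.12 (cv2) and the standard library are available. Lean on these libraries where they do the work, as an engineer would, in place of code of your own. Each camera call takes 0.05 s, during which the arm holds its last target. There are 200 camera calls.

TASK

Fit the brass cap with the white lamp socket to the ceramic lamp: lay the cap flat on the lamp's top face clearly to one side of the round recess, then slide it gently across the face until it dips into the recess and sits fully home, and let go. The recess was cut by hand, off the lamp's centre, so feel for it with a light touch: the glaze chips if pressed or knocked hard. Leave the black-socket cap, the jar and the bowl where they are.

Things in the scene. Friction and masses are not known exactly. Their poses are not given: they have to be found in the camera images.
- cap: The cap to fit: flat brass disc 72 mm across, 8 mm thick, edges rounded 1 mm; brass neck 18 mm across from 8 to 30 mm up; white cylindrical lamp socket 34 mm across from 30 to 80 mm up. Loose, about 0.22 kg (varies 30 %). Origin at the centre of the disc's underside, z up along the socket. Starts upright on the pad.
- cap_grip (a point): Point on the axis of the cap's white socket, 55 mm above the disc's underside: a good grip from above, in any finger direction. Let go on the top face nearer than about 10 mm to the recess's centre, but not over it, the cap does not lie flat: it dips the edge nearest the recess into it and leans that way, and slides on in when pushed that way.
- pad: Black rubber parts pad, 290 x 150 x 10 mm, fixed on the bench; the two caps stand on its top, 10 mm above the bench. Origin at the centre of its underside, x along its length.
- lamp: White ceramic lamp body with leaf fins, stuck with clay to a locked steel banding wheel (200 mm across, 20 mm high); it does not move. Up to 216 mm across the fins. Origin on the bench on the lamp's axis, z up; its yaw means nothing. On top lies a flat, level, round ceramic plate 156 mm across, its face 140 mm above the bench, with the recess in its middle.
- lamp_top (a point): Point on the lamp's axis at the height of the top face. The recess, 75 mm across and 5 mm deep with a flat terracotta floor, takes the cap's disc with 1.5 mm play all round. Plate and recess sit 5 to 11 mm off this axis, in a direction that differs every time and is in no measured pose. A cap fully home has its underside 135 mm above the bench.
- spare_cap: Bystander: similar cap, black socket (34 mm across, 80 mm high over all) on a steel disc 92 mm across, too big for the recess; on the pad about 140 mm from the white one, either may be nearer the robot. Loose; origin at the centre of its underside.
- glue_jar: Bystander: loose jar, 56 mm across, 75 mm high, blue cap, standing on the bench. Origin at the centre of its underside.
- glaze_bowl: Bystander: loose terracotta bowl, 90 mm across, 40 mm high, on the bench. Origin at the centre of its underside.
Not all that is in view belongs to the job. Of the things shaped like the cap, the brass one is meant.

How it is judged:
On the way, in this order (a step that is already met when the one before it is completed fails the run):
1. the cap lies flat on the lamp's top face, touching it, not in the recess (contact force between cap and lamp above 0.2 N and z of cap in the frame of lamp between 0.138 and 0.1425 m and angle between cap's own z axis and vertical below 0.06 rad), for 0.2 s.
2. the cap has dropped into the recess (z of cap in the frame of lamp below 0.1364 m and horizontal distance between cap and lamp below 0.016 m and angle between cap's own z axis and vertical below 0.04 rad), for 0.2 s.
At the end, for the whole second after the job is handed in: The cap stands at rest, released, fully home in the recess: its underside within 1.2 mm of the recess floor's height (5 mm below the top face), upright within 0.025 rad, within 16 mm of the lamp's axis (z of cap in the frame of lamp between 0.133 and 0.1362 m and horizontal distance between cap and lamp below 0.016 m and angle between cap's own z axis and vertical below 0.025 rad and linear speed of cap below 0.02 m/s and contact force between cap and the fingers below 0.05 N); the robot touches nothing.
It fails at once if the cap is pressed or knocked against the lamp with more than 25 N (contact force between cap and lamp above 25 N).
It fails at once if the robot itself presses or knocks the lamp with more than 25 N (contact force between any of the fingers, the arm and lamp above 25 N).
It fails at once if the black-socket cap, the jar or the bowl is moved by more than 15 mm (distance of any of spare_cap, glue_jar, glaze_bowl from where it was at the start of the episode above 0.015 m).
It also fails if it takes over 58 s, if anything falls off the work surface, if the arm or the gripper's body presses on something with over 40 N, if the wrist force passes 120 N, or if a joint passes its speed limit or range.

## Working session

There is one attempt and no reset: what is moved stays moved. The work goes in short steps, Python scripts to look and compute and a shell command to move; the robot and the scene stay as the last step left them, time stands still between calls to the robot, and variables do not carry over. Pictures are saved under pics/ and viewed, at most 10 in all, crops included, and the job is handed in when it is done.

```bash
mkdir -p pics; python3 - <<'E'
from workcell import manip, eyes, job
import cv2,numpy as np
ims=[]
for n in("scene","top"):
    p,d=eyes.camera(n); np.save(f"pics/{n}_d.npy",d); np.save(f"pics/{n}.npy",p)
    cv2.imwrite(f"pics/{n}0.png",p[:,:,::-1])
    c=eyes.camera_params(n); print(n,c['fx'],c['cx'],c['cy'],c['dist'],np.round(c['world_from_camera'],3).tolist(), (d>0).mean())
o=manip.get_obs(); print({k:np.round(v,3) for k,v in o.items()}, manip.hold_point_z)
E
```

```text
scene 595.9566229505234 318.03082183466745 241.592458002881 [0.04565304 0.         0.         0.         0.        ] [[0.65, 0.455, -0.609, 1.213], [0.76, -0.408, 0.506, -0.633], [-0.018, -0.792, -0.611, 0.774], [0.0, 0.0, 0.0, 1.0]] 0.996015625
top 439.41422316051023 318.627985955068 239.3770804208062 [-0.07576974  0.          0.          0.          0.        ] [[0.013, -0.995, 0.101, 0.497], [-1.0, -0.01, 0.029, -0.075], [-0.028, -0.102, -0.994, 0.874], [0.0, 0.0, 0.0, 1.0]] 0.9959700520833333
{'clock': np.float64(0.1), 'joint_pos': array([-1.198,  0.333, -0.065,  1.461,  0.022,  1.35 , -0.089]), 'joint_velocities': array([-0.001, -0.002,  0.   , -0.001,  0.   ,  0.001, -0.001]), 'tau': array([ 2.0000e-03, -6.2674e+01,  4.9000e-02, -3.9243e+01,  1.6000e-02,
        7.0000e-03, -0.0000e+00]), 'position': array([0.241, 0.576, 0.231]), 'ee_rot': array([ 0.197,  0.98 , -0.001, -0.   ]), 'ft_force': array([-0.244, -0.524,  0.067]), 'torque': array([-0.018, -0.024,  0.024]), 'grasp_force': np.float64(0.0), 'grip_width': np.float64(0.998)} 0.0187
```

View pics/top0.png

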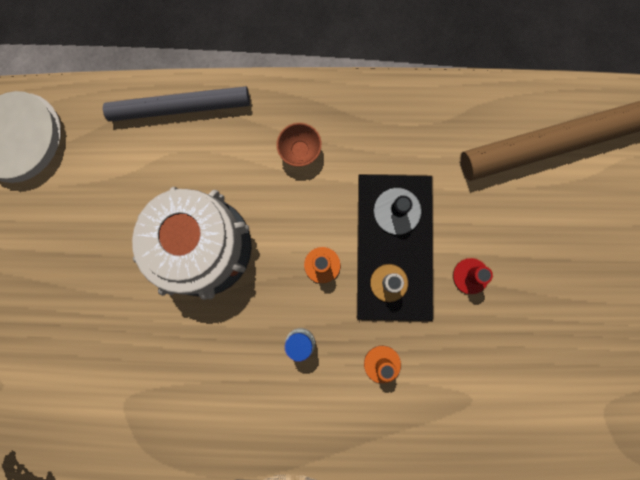

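View pics/scene0.png

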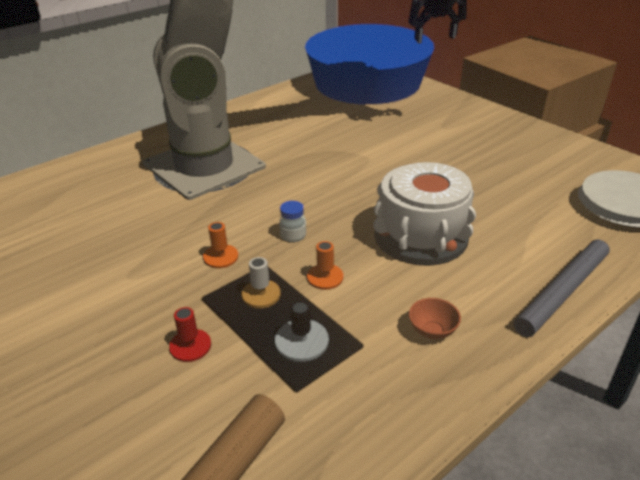

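The top view shows the target cap's socket at (395,283) on its brass disc at (389,283), the black-socket cap at (402,207), the recess at (180,234), the jar at (299,346) and the bowl at (299,145). The orange and red caps at (322,265), (382,365) and (472,276) are distractors. The scene view agrees with this: the recess is at (432,184) and the white cap at (259,275).

```bash
cat > h.py <<'E'
from workcell import manip, eyes
import cv2,numpy as np
from scipy.spatial.transform import Rotation as R
def ray(n,px,W=None):
    c=eyes.camera_params(n); K=np.array([[c['fx'],0,c['cx']],[0,c['fy'],c['cy']],[0,0,1]])
    u=cv2.undistortPoints(np.array(px,float).reshape(-1,1,2),K,np.array(c['dist'])).reshape(-1,2)
    T=c['world_from_camera'] if W is None else W@c['hand_eye']
    T=np.array(T); return T[:3,3], np.c_[u,np.ones(len(u))]@T[:3,:3].T
def plane(n,px,z,W=None):
    o,d=ray(n,px,W); return o+d*((z-o[2])/d[:,2])[:,None]
def tcp(o):
    T=np.eye(4);T[:3,:3]=R.from_quat(o['ee_rot']).as_matrix();T[:3,3]=o['position'];return T
def blob(m,seed,r):
    m=m.astype(np.uint8)*0+m.astype(np.uint8); k=np.zeros_like(m);cv2.circle(k,seed,r,1,-1)
    cs,_=cv2.findContours(m*k,cv2.RETR_EXTERNAL,cv2.CHAIN_APPROX_NONE); return max(cs,key=cv2.contourArea).reshape(-1,2)
def circ(P):
    A=np.c_[2*P[:,:2],np.ones(len(P))]; s=np.linalg.lstsq(A,(P[:,:2]**2).sum(1),rcond=None)[0]
    return s[:2],np.sqrt(s[2]+s[0]**2+s[1]**2)
E
python3 - <<'E'
from h import *
for n,S in dict(top=dict(disc=(389,283),sock=(395,283),rec=(180,234),jar=(299,346),bowl=(299,145),spare=(397,211)),scene=dict(disc=(261,293),rec=(432,184))).items():
    p=np.load(f"pics/{n}.npy");d=np.load(f"pics/{n}_d.npy");hsv=cv2.cvtColor(p,cv2.COLOR_RGB2HSV);H,s,V=cv2.split(hsv)
    for k,uv in S.items():
        o,dd=ray(n,[uv]); print(n,k,hsv[uv[1],uv[0]],'depth pt',np.round(o+dd[0]*d[uv[1],uv[0]],4))
    def sh(k,m,seed,r,z):
        c=blob(m,seed,r); q,rr=circ(plane(n,c,z)); print(n,k,np.round(q,4),'r',round(rr,4))
    sh('rec',(H<12)&(s>120),S['rec'],45,.14)
    sh('rec135',(H<12)&(s>120),S['rec'],45,.135)
    sh('disc',(H>12)&(H<28)&(s>130),S['disc'],28,.018)
    if n=='top':
        sh('plate',(s<60)&(V>110),(183,235),60,.14)
        sh('jar',(H>100)&(H<130)&(s>120),S['jar'],25,.075)
        sh('bowl',(H<12)&(s>100),S['bowl'],32,.04)
        sh('spare',(s<50)&(V>90),S['spare'],30,.018)
        sh('sock',(s<70)&(V>40),S['sock'],14,.09)
E
```

```text
top disc [90 11 72] depth pt [ 0.501  -0.1777  0.0884]
top sock [98 14 71] depth pt [ 0.5011 -0.1883  0.0886]
top rec [  8 161 155] depth pt [0.5797 0.1857 0.1354]
top jar [110 195 167] depth pt [ 0.3863 -0.0185  0.075 ]
top bowl [  8 163 160] depth pt [ 0.7799 -0.0065  0.0038]
top spare [150  21  12] depth pt [ 0.6305 -0.1925  0.0885]
top rec [0.5795 0.1861] r 0.0346
top rec135 [0.5801 0.1878] r 0.0348
top disc [ 0.5021 -0.1862] r 0.0366
top plate [0.5706 0.1798] r 0.0891
top jar [ 0.3852 -0.0174] r 0.0237
top bowl [ 0.7696 -0.0086] r 0.0434
top spare [ 0.6445 -0.2023] r 0.0394
top sock [ 0.5015 -0.1845] r 0.0169
scene disc [ 17 147 109] depth pt [ 0.51   -0.1896  0.0203]
scene rec [  9 144 165] depth pt [0.5827 0.1904 0.1325]
scene rec [0.5847 0.1832] r 0.0303
scene rec135 [0.5797 0.1896] r 0.0305
scene disc [ 0.5083 -0.1911] r 0.0355
```

```bash
python3 -m crank '[[[8.5,2.4,-3.2,0.6,0,0,0],[8.5,2.4,-3.2,0.6,0,0,0],[8.5,2.4,-3.2,0.6,0,0,0],[8.5,2.4,-3.2,0.6,0,0,0],[8.5,2.4,-3.2,0.6,0,0,0],[8.5,2.4,-3.2,0.6,0,0,0],[8.5,2.4,-3.2,0.6,0,0,0],[8.5,2.4,-3.2,0.6,0,0,0],[8.5,2.4,-3.2,0.6,0,0,0],[8.5,2.4,-3.2,0.6,0,0,0],[8.5,2.4,-3.2,0.6,0,0,0],[8.5,2.4,-3.2,0.6,0,0,0],[8.5,0,0,0,0,0,0],[8.5,0,0,0,0,0,0]]]'
python3 - <<'E'
from h import *
o=manip.get_obs(); p,d=eyes.camera("wrist"); W=tcp(o)
cv2.imwrite("pics/w1.png",p[:,:,::-1]); np.save("pics/w1.npy",p); np.save("pics/w1W.npy",W)
print(np.round(eyes.camera_params("wrist")['hand_eye'],3))
H,s,V=cv2.split(cv2.cvtColor(p,cv2.COLOR_RGB2HSV))
m=((H<14)&(s>120)).astype(np.uint8); cs,_=cv2.findContours(m,cv2.RETR_EXTERNAL,cv2.CHAIN_APPROX_NONE)
for c in cs:
    if cv2.contourArea(c)>500:
        c=c.reshape(-1,2); print(c.min(0),c.max(0),[np.round(np.r_[circ(plane("wrist",c,z,W))],4) if 0 else circ(plane("wrist",c,z,W)) for z in(.14,.135)])
E
```

```text
clock: 1.85
position: [0.5285, 0.1933, 0.3029]
ee_rot: [0.196, 0.981, -0.0, -0.0]
ft_force: [0.1, -0.2, -0.3]
grip_width: 0.994
grasp_force: 0.0
[[-0.    -0.963 -0.271  0.069]
 [ 1.    -0.    -0.001  0.001]
 [ 0.001 -0.271  0.963 -0.143]
 [ 0.     0.     0.     1.   ]]
[221 378] [277 411] [(array([0.67854314, 0.05205973]), np.float64(0.022304751001214908)), (array([0.68202691, 0.04930284]), np.float64(0.022669331201364756))]
[105 242] [177 306] [(array([0.51747992, 0.01760894]), np.float64(0.031111285165402906)), (array([0.51833103, 0.01428895]), np.float64(0.031619811737691406))]
[295 231] [372 301] [(array([0.57921425, 0.18824144]), np.float64(0.03540278914343825)), (array([0.58107444, 0.1877105 ]), np.float64(0.03598146208853752))]
[  0 145] [ 20 197] [(array([ 0.38829373, -0.04216446]), np.float64(0.015860854542380863)), (array([ 0.38703325, -0.04646148]), np.float64(0.0161201066417861))]
```

View pics/w1.png

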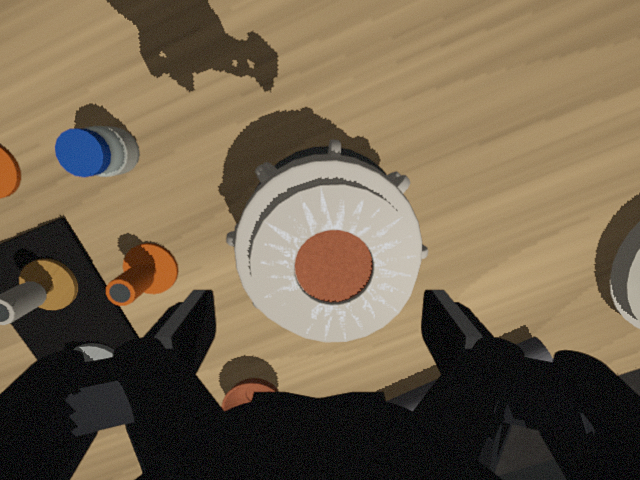

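The wrist view shows the recess at (333,266), which puts it at about (0.580, 0.187). That agrees with the top camera. Next I move above the cap.

```bash
python3 -m crank '[[[8.5,-0.2,-3.8,-1,0,0,0],[8.5,-0.2,-3.8,-1,0,0,0],[8.5,-0.2,-3.8,-1,0,0,0],[8.5,-0.2,-3.8,-1,0,0,0],[8.5,-0.3,-3.8,-1,0,0,0],[8.5,-0.3,-3.8,-1,0,0,0],[8.5,-0.3,-3.8,-1,0,0,0],[8.5,-0.3,-3.8,-1,0,0,0],[8.5,-0.3,-3.8,-1,0,0,0],[8.5,-0.3,-3.8,-1,0,0,0],[8.5,0,0,0,0,0,0],[8.5,0,0,0,0,0,0]]]'
python3 - <<'E'
from h import *
o=manip.get_obs(); p,d=eyes.camera("wrist"); W=tcp(o)
cv2.imwrite("pics/w2.png",p[:,:,::-1])
H,s,V=cv2.split(cv2.cvtColor(p,cv2.COLOR_RGB2HSV))
m=((H>12)&(H<28)&(s>130)&(V>60)).astype(np.uint8)
cs,_=cv2.findContours(m,cv2.RETR_EXTERNAL,cv2.CHAIN_APPROX_NONE)
for c in cs:
    if cv2.contourArea(c)>300:
        c=c.reshape(-1,2); print(c.min(0),c.max(0),circ(plane("wrist",cv2.convexHull(c).reshape(-1,2),.018,W)))
E
```

```text
clock: 3.4
position: [0.5033, -0.1857, 0.2032]
ee_rot: [0.196, 0.981, 0.0, -0.0]
ft_force: [-0.4, 0.8, 1.0]
grip_width: 0.993
grasp_force: 0.0
[280 171] [355 240] (array([ 0.50217215, -0.18498431]), np.float64(0.03616509004525236))
[416 151] [511 224] (array([ 0.54092912, -0.05101231]), np.float64(0.04203116780480784))
[218   0] [301  83] (array([ 0.34583014, -0.17394312]), np.float64(0.03623964357248855))
```

View pics/w2.png

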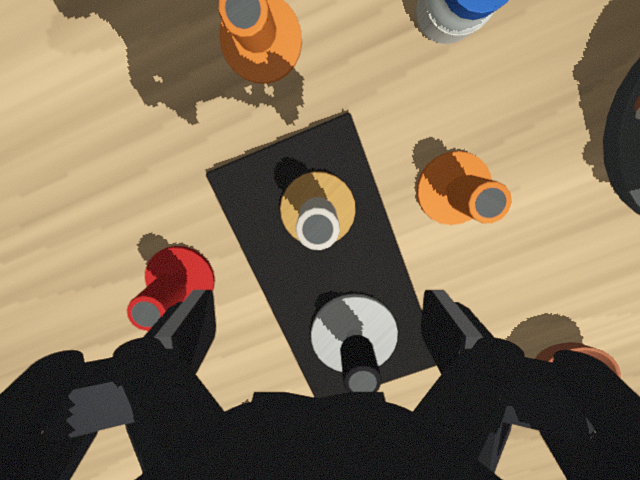

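The wrist view shows the white socket at (318,228) centred between the fingers. Disc centre is (0.502, -0.185), within about 1 mm of the TCP. I'll descend and grip.

```bash
python3 -m crank '[[[8.5,-0.1,0.1,-3,0,0,0],[8.5,0,0,-3,0,0,0],[8.5,0,0,-3,0,0,0],[8.5,0,0,-2.5,0,0,0],[8.5,0,0,-2.5,0,0,0],[8.5,0,0,-1.5,0,0,0],[8.5,0,0,0,0,0,0],[2.5,0,0,0,0,0,0],[2.5,0,0,0,0,0,0],[2.5,0,0,0,0,0,0],[2.5,0,0,0,0,0,0],[2.5,0,0,0,0,0,0],[2.5,0,0,0,0,0,0],[2.5,0,0,0,0,0,0]]]' 30
```

```text
clock: 5.2
position: [0.5024, -0.1863, 0.049]
ee_rot: [0.197, 0.98, 0.0, 0.0]
ft_force: [-0.4, 2.1, 6.8]
grip_width: 0.392
grasp_force: 30.0
```

```bash
python3 -m crank '[[[2.5,0,0,1.5,0,0,0],[2.5,0,0,4,0,0,0],[2.5,0,0,4.5,0,0,0],[2.5,0,0,5,0,0,0],[2.5,0,0,4,0,0,0],[2.5,0.4,2,0.5,0,0,0],[2.5,0.6,3.5,0,0,0,0],[2.5,0.7,3.5,0,0,0,0],[2.5,0.7,3.5,0,0,0,0],[2.5,0.7,3.5,0,0,0,0],[2.5,0.7,3.5,0,0,0,0],[2.5,0.7,3.5,0,0,0,0],[2.5,0.7,3.5,0,0,0,0],[2.5,0.7,3.5,0,0,0,0],[2.5,0.7,3,0,0,0,0],[2.5,0.5,2,0,0,0,0],[2.5,0.4,0,0,0,0,0],[2.5,0,0,0,0,0,0],[2.5,0,0,0,0,0,0]]]'
python3 - <<'E'
from h import *
o=manip.get_obs(); p,d=eyes.camera("wrist"); print(o['position'],o['ft_force'])
t,_=eyes.camera("scene")
cv2.imwrite("pics/w3.png",np.hstack([cv2.resize(p,(400,300)),t[60:360,240:640]])[:,:,::-1])
E
```

```text
clock: 7.58
position: [0.5771, 0.1622, 0.2435]
ee_rot: [0.198, 0.98, -0.0, 0.0]
ft_force: [-0.6, -0.3, -2.7]
grip_width: 0.388
grasp_force: 30.5
[0.57709419 0.16215589 0.24353756] [-0.56061612 -0.25414245 -2.67443467]
```

View pics/w3.png

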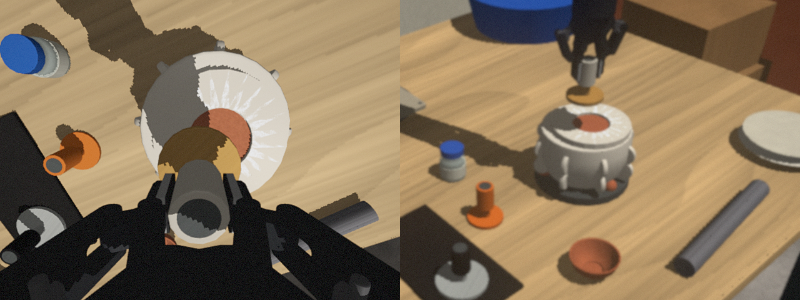

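The cap is held upright, with its socket at about (195,215) in the left wrist half. It hangs on the near side of the recess at (222,130). I'll shift it into line and lower gently.

```bash
python3 -m crank '[[[2.5,-0.4,0.1,-1,0,0,0],[2.5,-0.3,0.1,-2,0,0,0],[2.5,0,0,-1.5,0,0,0],[2.5,0,0,-1,0,0,0],[2.5,0,0,-0.5,0,0,0],[2.5,0,0,0,0,0,0],[2.5,0,0,-0.1,0,0,0],[2.5,0,0,-0.1,0,0,0],[2.5,0,0,0,0,0,0]]]'
```

```text
clock: 8.8
position: [0.57, 0.1658, 0.1815]
ee_rot: [0.197, 0.98, 0.0, 0.0]
ft_force: [-0.9, 0.2, -1.6]
grip_width: 0.391
grasp_force: 30.5
```

```bash
python3 -m crank '[[[2.5,0,-0.2,-0.05,0,0,0],[2.5,0,0,-0.05,0,0,0],[2.5,0,0,0,0,0,0]]]'; python3 -m crank '[[[2.5,0,0,-0.05,0,0,0],[2.5,0,0,0,0,0,0]]]';  python3 -m crank '[[[2.5,0,0,-0.05,0,0,0],[2.5,0,0,0,0,0,0]]]'
```

```text
clock: 9.18
position: [0.5699, 0.1637, 0.1803]
ee_rot: [0.197, 0.98, 0.0, -0.0]
ft_force: [0.6, 0.5, -2.3]
grip_width: 0.389
grasp_force: 30.5
clock: 9.43
position: [0.5699, 0.1637, 0.1798]
ee_rot: [0.197, 0.98, 0.0, -0.0]
ft_force: [0.5, 0.7, -2.0]
grip_width: 0.389
grasp_force: 30.5
clock: 9.68
position: [0.5699, 0.1637, 0.1793]
ee_rot: [0.197, 0.98, 0.0, -0.0]
ft_force: [-0.1, 0.1, -2.3]
grip_width: 0.389
grasp_force: 30.5
```

```bash
for i in 1; do python3 -m crank '[[[2.5,0,0,-0.05,0,0,0],[2.5,0,0,0,0,0,0]]]'; python3 -m crank '[[[2.5,0,0,-0.03,0,0,0],[2.5,0,0,0,0,0,0]]]'; done | grep -E "posi|ft"
```

```text
position: [0.57, 0.1637, 0.179]
ft_force: [-0.2, -0.7, -0.8]
position: [0.57, 0.1638, 0.1789]
ft_force: [-1.6, -0.4, 1.8]
```

```bash
python3 -m crank '[[[2.5,0,0,0,0,0,0],[2.5,0,0,0,0,0,0],[2.5,0,0,0,0,0,0],[2.5,0,0,0,0,0,0]]]' | grep -E "posi|ft"; python3 -m crank '[[[2.5,0.05,0.12,0,0,0,0],[2.5,0.05,0.12,0,0,0,0],[2.5,0.05,0.12,0,0,0,0],[2.5,0.05,0.12,0,0,0,0],[2.5,0.05,0.12,0,0,0,0],[2.5,0,0,0,0,0,0]]]'| grep -E "posi|ft|rot"
```

```text
position: [0.5701, 0.1637, 0.1789]
ft_force: [-3.1, -1.0, 5.5]
position: [0.5728, 0.168, 0.1788]
ee_rot: [0.197, 0.98, -0.001, 0.0]
ft_force: [-2.0, -4.6, 6.2]
```

```bash
python3 -m crank '[[[2.5,0.05,0.12,0.02,0,0,0],[2.5,0.05,0.12,0,0,0,0],[2.5,0.05,0.12,0,0,0,0],[2.5,0.05,0.12,0,0,0,0],[2.5,0,0,0,0,0,0]]]'| grep -E "posi|ft"; python3 -m crank '[[[2.5,0.05,0.12,0,0,0,0],[2.5,0.05,0.12,0,0,0,0],[2.5,0.05,0.12,0,0,0,0],[2.5,0,0,0,0,0,0]]]'| grep -E "posi|ft|rot"
```

```text
position: [0.5747, 0.1735, 0.1788]
ft_force: [-1.8, -4.7, 5.0]
position: [0.5762, 0.1771, 0.1789]
ee_rot: [0.197, 0.98, -0.001, 0.0]
ft_force: [-1.7, -5.4, 4.6]
```

```bash
python3 -m crank '[[[2.5,0.04,0.1,0,0,0,0],[2.5,0.04,0.1,0,0,0,0],[2.5,0.04,0.1,0,0,0,0],[2.5,0,0,0,0,0,0]]]'| grep -E "posi|ft"; python3 -m crank '[[[2.5,0.04,0.1,0,0,0,0],[2.5,0.04,0.1,0,0,0,0],[2.5,0,0,0,0,0,0]]]'| grep -E "posi|ft";  python3 -m crank '[[[2.5,0.04,0.1,0,0,0,0],[2.5,0,0,0,0,0,0]]]'| grep -E "posi|ft|rot"; python3 -m crank '[[[2.5,0.04,0.1,0,0,0,0],[2.5,0,0,0,0,0,0]]]'| grep -E "posi|ft|rot"
```

```text
position: [0.5774, 0.18, 0.1789]
ft_force: [-2.5, -5.0, 5.8]
position: [0.5782, 0.1821, 0.1788]
ft_force: [-1.2, -4.7, 5.3]
position: [0.5786, 0.183, 0.1788]
ee_rot: [0.197, 0.98, -0.001, 0.0]
ft_force: [-0.6, -3.9, 4.8]
position: [0.579, 0.1841, 0.1788]
ee_rot: [0.197, 0.98, -0.001, 0.0]
ft_force: [-1.3, -5.1, 4.6]
```

```bash
python3 -m crank '[[[2.5,0.04,0.1,0,0,0,0],[2.5,0,0,0,0,0,0]]]'| grep -E "posi|ft"; python3 -m crank '[[[2.5,0.03,0.07,0,0,0,0],[2.5,0,0,0,0,0,0]]]'| grep -E "posi|ft";  python3 -m crank '[[[2.5,0.03,0.07,0,0,0,0],[2.5,0,0,0,0,0,0]]]'| grep -E "posi|ft"; python3 -m crank '[[[2.5,0.03,0.07,0,0,0,0],[2.5,0,0,0,0,0,0]]]'| grep -E "posi|ft"
```

```text
position: [0.5792, 0.1861, 0.1784]
ft_force: [-0.2, 0.2, -3.3]
position: [0.5792, 0.1875, 0.1782]
ft_force: [0.3, 0.5, -2.7]
position: [0.5797, 0.1877, 0.1787]
ft_force: [-0.0, -0.2, -2.5]
position: [0.5801, 0.1883, 0.1787]
ft_force: [-0.5, -0.3, -2.3]
```

The cap came free at (0.579, 0.186), so it is over the recess. I'll lower it in small steps.

```bash
python3 -m crank '[[[2.5,-0.03,-0.07,0,0,0,0],[2.5,0,0,-0.05,0,0,0],[2.5,0,0,0,0,0,0]]]'| grep -E "posi|ft"; python3 -m crank '[[[2.5,0,0,-0.05,0,0,0],[2.5,0,0,0,0,0,0]]]'| grep -E "posi|ft"; python3 -m crank '[[[2.5,0,0,-0.05,0,0,0],[2.5,0,0,0,0,0,0]]]'| grep -E "posi|ft"
```

```text
position: [0.5797, 0.1875, 0.1782]
ft_force: [0.1, -0.3, -2.3]
position: [0.5797, 0.1875, 0.1777]
ft_force: [-0.2, 0.3, -2.2]
position: [0.5797, 0.1875, 0.1772]
ft_force: [-0.3, 0.3, -3.4]
```

Nothing resists, and it is nearly 2 mm below the face. Floor contact should come at about 0.174.

```bash
python3 -m crank '[[[2.5,0,0,-0.05,0,0,0],[2.5,0,0,-0.05,0,0,0],[2.5,0,0,-0.05,0,0,0],[2.5,0,0,-0.05,0,0,0],[2.5,0,0,0,0,0,0]]]'| grep -E "posi|ft"; python3 -m crank '[[[2.5,0,0,-0.05,0,0,0],[2.5,0,0,0,0,0,0]]]'| grep -E "posi|ft"; python3 -m crank '[[[2.5,0,0,-0.05,0,0,0],[2.5,0,0,0,0,0,0]]]'| grep -E "posi|ft"; python3 -m crank '[[[2.5,0,0,-0.05,0,0,0],[2.5,0,0,0,0,0,0]]]'| grep -E "posi|ft"
```

```text
position: [0.5797, 0.1875, 0.1752]
ft_force: [0.7, -0.1, -2.5]
position: [0.5797, 0.1875, 0.1747]
ft_force: [-0.0, 0.2, -2.2]
position: [0.5797, 0.1875, 0.1742]
ft_force: [-0.5, -0.3, -2.2]
position: [0.5798, 0.1875, 0.174]
ft_force: [-0.5, -0.8, 1.4]
```

It is on the floor, 5 mm below the face. Now I release and retreat straight up.

```bash
python3 -m crank '[[[2.5,0,0,0,0,0,0],[2.5,0,0,0,0,0,0],[8.5,0,0,0,0,0,0],[8.5,0,0,0,0,0,0],[8.5,0,0,0,0,0,0],[8.5,0,0,0,0,0,0],[8.5,0,0,0,0,0,0],[8.5,0,0,0,0,0,0],[8.5,0,0,1,0,0,0],[8.5,0,0,3,0,0,0],[8.5,0,0,4,0,0,0],[8.5,0,0,4,0,0,0],[8.5,-1,0,3,0,0,0],[8.5,-3,0,0,0,0,0],[8.5,-3,0,0,0,0,0],[8.5,0,0,0,0,0,0],[8.5,0,0,0,0,0,0]]]'
python3 - <<'E'
from h import *
o=manip.get_obs(); p,d=eyes.camera("wrist"); t,_=eyes.camera("scene"); W=tcp(o)
H,s,V=cv2.split(cv2.cvtColor(p,cv2.COLOR_RGB2HSV))
cv2.imwrite("pics/w4.png",np.hstack([cv2.resize(p,(400,300)),cv2.resize(t[130:280,340:540],(400,300))])[:,:,::-1])
E
```

```text
clock: 19.3
position: [0.5102, 0.1874, 0.3243]
ee_rot: [0.197, 0.98, 0.0, 0.0]
ft_force: [0.7, 0.4, 0.0]
grip_width: 1.0
grasp_force: 0.0
```

View pics/w4.png

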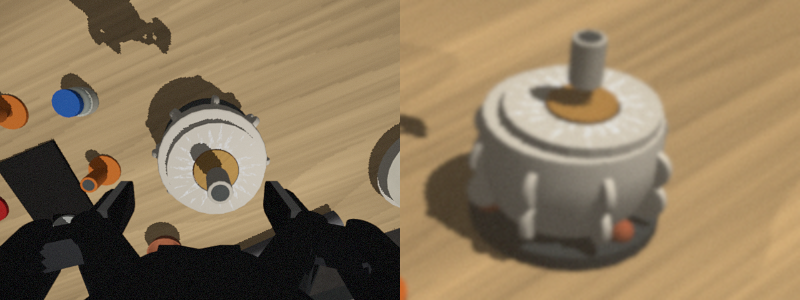

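The wrist view shows the brass disc at (216,172) filling the recess. The scene crop shows the socket upright at (588,60), the disc seated and the gripper clear.

```bash
python3 -c "
from workcell import job
print(job.hand_in())"
```

```text
the job is handed in; nothing more can be done
None
```

The white-socket brass cap is in the lamp's recess, upright and released. It dropped 5 mm below the top face onto the floor, and the job was handed in at about 19 s; no verdict came back.

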